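Close the nesting canister round its inner canister

ROBOT

A 6-joint arm with a two-finger parallel gripper is mounted at the origin on the work surface; the furniture and walls round the work are solid. World frame = base frame: x ahead of the robot, y to its left, z up, the work surface at z = 0. Lengths are in m, angles in rad, forces in N, time in s.
With the tool pointing down it reaches from about 0.425 to 0.95 m from the base axis. Payload 3.5 kg.
Tool frame: the origin (TCP) lies midway between the tips of the shut fingers; the grasp point (between the pads) lies 19 mm behind it; z points along the fingers, y is the line along which they close (so a half turn about z gives the same grasp; the last joint's range is limited). The gripper opens to 85 mm and grips with 20 to 120 N. Pads are 22 mm wide; open, the fingers measure 114 mm over their backs; the gripper's body (76 mm by 85 mm) begins 54 mm behind the grasp point. The pads swing forward as they close: fully open they stand 13 mm farther back than shut.
Start: joints at [1.007, 0.286, 1.577, -0, 1.279, -0.15], TCP at [0.271, 0.618, 0.231] pointing down, gripper open.
Joint ranges: [-2.77, 2.77], [-0.9, 2.22], [0.21, 2.48], [-1.53, 4.67], [0.24, 2.81], [-2.84, 2.84]. Speed limits (rad/s): [2.79, 2.79, 3.14, 3.14, 3.14, 3.14].

INTERFACE

Orientations are given as a unit quaternion [x, y, z, w].
In Python, from plant import * gives the robot as it stands.
- The arm moves only by the tool move_arm, never from a script. Its argument "moves" is a list of rows, each a list of 3 entries, a list of its own where there are three numbers: the opening, from 0 (shut) to 1 (fully open), then the shift along the tool's x, y, z in m, then the turn, a rotation vector about the tool's x, y, z in rad. A call has exactly 10 rows; each row shifts and turns the commanded pose from where the row before left it, along the tool's axes as they then stand; what a row does not reach is not made up. A row lasts 1/12 s, in which the tool goes at most 41.7 mm and 7.16 degrees, less where a joint would pass 70% of its speed; a pose out of reach is approached as far as the arm can. A call is refused whole if a number of a shift passes 0.0417 or a number of a turn 0.125, either way. A call with a gripper value outside its range is refused whole. The fingers move at their own pace and stop on an object; "grip_force" is the grip in N (left out, the last holds). Time passes only in rows, so rows that do not move let the fingers close, or fill a call up. It gives the time, the measured TCP pose, the force, the opening and the grip force at its end, in the units of the state.
- get_state(): the state, without advancing time (a new reading comes with each control period).
- read_camera(name): name is "scene" or "top" or "wrist"; returns the picture (480x640x3 uint8, red, green, blue); there is no depth.
- camera_params(name): a dict with "fx", "fy", "cx", "cy" (pixels), "k1" (the pictures are not rectified: a ray, as slopes to the right and down, at radius r is drawn at 1 + k1 r^2 times it, then the intrinsics apply), "rvec" (rotation vector, rad) and "tvec" (3), from world to camera coordinates, as OpenCV has them; the wrist camera has in their place "tool_from_camera" (4x4, takes a point from camera to tool coordinates, whose origin is the TCP and whose axes are the flange's). Camera axes: x right, y down, z forward; pixel columns grow to the right and rows downward; lengths in m; the calibration is good to about 2 mm. A picture is of the moment at which its call begins: read the wrist's pose just before it. camera_params takes no time and is no camera call.
- sign_off(): hands the job in; it is judged then, once.
The state is a dict: "time": time; "qpos": joint angles; "dq": joint speeds; "joint_efforts": joint torques, N m; "eef_pos": TCP position; "tcp_rot": TCP orientation; "contact_force": force on the tool from outside, world axes, zero at the start; "wrist_torque": the same for the moment, N m; "opening": opening from 0.0 (shut) to 1.0 (fully open); "finger_force": force on a finger pad.
Only numpy, scipy, OpenCV 4.12 (cv2) and the standard library are available. Lean on these libraries where they do the work, as an engineer would, in place of code of your own. Each camera call takes 0.05 s, during which the arm holds its last target. There are 200 camera calls.

TASK

Stand the small canister in the open lower shell that is fixed on the plywood holder, then put the large hollow upper shell over it and turn it clockwise (seen from above) until its twist fitting has locked and it has dropped fully home, the seam between the shells shut. Let go of everything and leave the other things on the table where they are.

Things in the scene. Friction and masses are not known exactly. Their poses are not given: they have to be found in the camera images.
- holder: Square plywood plate, 130x130x12 mm, fixed to the table, four flat screw heads on top. Origin: centre of its underside; z up. The grey lower shell is fixed on its middle, coaxial: a round cup 108 mm across up to a shoulder 34 mm above the table, above that a narrower neck. Floor inside: 18 mm above the table, 74 mm wide.
- mouth (a point): Centre of the lower shell's open mouth, at the top of its neck, 66 mm above the table. The mouth is 66 mm wide inside and 76 mm outside; the neck widens downward over 10 mm to 84 mm outside. Round the neck's outside runs a bayonet track for the upper shell's lugs.
- track (a point): On the axis, level with the top of the track's roofs, 55 mm above the table. The track is 96 mm across and alike in each quarter: a gap 42 degrees long, open above, onto a ledge; clockwise from it (seen from above) a roofed channel that ends in a pocket 5 mm deeper, 38 degrees long, shut by a wall. The angle of the gaps differs every time and is NOT that of the holder: feel for it (or see it).
- home (a point): On the axis, level with the shoulder, 34 mm above the table: where the upper shell's origin lies when fully home. It lies 19 mm higher while the lugs ride on the roofs, 5 mm higher once they have dropped through the gaps, and falls home after 22 to 62 degrees more clockwise, by its own weight if free to move up and down. The other way it is blocked.
- upper_shell: Loose grey hollow shell, about 0.25 kg, open below, rim down: ribbed, 108 mm across, narrowing above 46 mm to 84 mm at 79 mm; on top a square grip 30x30 mm, from 79 to 111 mm. Origin: centre of its rim; z up; x, y square to the grip. Inside 100 mm wide, 74 mm deep. Four lugs in the rim on its x and y axes, 20 degrees long, 2 to 8 mm above the rim, 87 mm apart across.
- inner_canister: Loose small closed grey canister, 0.15 kg: round body 56 mm across and 56 mm high, on its top a square grip 22x22 mm and 30 mm high (from 56 to 86 mm). Origin: centre of its underside; z up; x and y square to the grip's faces.
- paint_pot: Bystander: small paint pot, 36 mm across, 43 mm high. Origin: centre of its underside.
- glazed_pot: Bystander: small brown glazed pot, 58 mm across, 51 mm high. Origin: centre of its underside.
- masking_tape: Bystander: roll of masking tape lying flat, 103x108x48 mm. Origin: centre of its underside.
There are look-alikes about, which are no part of the job. What is shaped like the inner_canister but green or turquoise is not meant.

How it is judged:
On the way, in this order (a step that is already met when the one before it is completed fails the run):
1. the small canister stands upright in the lower shell, let go, the upper shell not yet over it (horizontal distance between inner_canister and holder below 0.012 m and z of inner_canister in the frame of holder between 0.014 and 0.021 m and angle between inner_canister's own z axis and vertical below 0.08 rad and contact force between the fingers and inner_canister below 0.1 N and horizontal distance between upper_shell and holder above 0.08 m), for 0.2 s.
2. the upper shell is over the neck and has dropped to its fully home height (horizontal distance between upper_shell and holder below 0.004 m and z of upper_shell in the frame of holder below 0.0362 m), for 0.2 s.
At the end, for the whole second after the job is handed in: The upper shell is locked home: origin 31 to 36.2 mm above the holder's, within 4 mm of its axis, tilt under 0.04 rad; the small canister stands inside on the floor (14 to 21 mm), within 12 mm of the axis, upright within 0.08 rad; both at rest (all of step 2 and horizontal distance between inner_canister and holder below 0.012 m and z of inner_canister in the frame of holder between 0.014 and 0.021 m and angle between inner_canister's own z axis and vertical below 0.08 rad and z of upper_shell in the frame of holder above 0.031 m and angle between upper_shell's own z axis and vertical below 0.04 rad and linear speed of each of upper_shell, inner_canister below 0.02 m/s); the robot touches nothing.
It fails at once if a bystander (paint pot, glazed pot or tape roll) is moved more than 30 mm (distance of any of paint_pot, glazed_pot, masking_tape from where it was at the start of the episode above 0.03 m).
It also fails if it takes over 72 s, if anything falls off the work surface, if the arm or the gripper's body presses on something with over 40 N, if the wrist force passes 120 N, or if a joint passes its speed limit or range.

## Working session

There is one attempt and no reset: what is moved stays moved. The work goes in short steps, Python scripts to look and compute and a tool call to move; the robot and the scene stay as the last step left them, time stands still between calls to the robot, and variables do not carry over. Pictures are saved under pics/ and viewed, at most 13 in all, crops included, and the job is handed in when it is done.

Besides the shell and the picture viewer there is one more tool, called after "Call:" by a JSON object that holds its "op" and its "data", one argument or row to a line. move_arm: Moves the arm, as the interface text tells. Its arguments: {"type":"object","properties":{"moves":{"type":"array"},"grip_force":{"type":"number"}},"required":["moves"]}

```bash
mkdir -p pics; ls; cat > h.py <<'E'
from plant import *
import numpy as np, cv2
from scipy.spatial.transform import Rotation as R
def und(p,c):
    x=np.array([(p[0]-c['cx'])/c['fx'],(p[1]-c['cy'])/c['fy']]); u=x.copy()
    for _ in range(20): u=x/(1+c['k1']*(u@u))
    return np.array([u[0],u[1],1.])
def pose(name,st=None):
    c=camera_params(name)
    if name=='wrist':
        T=np.array(c['tool_from_camera']); Rt=R.from_quat(st['tcp_rot']).as_matrix()
        return c,Rt@T[:3,:3],Rt@T[:3,3]+np.array(st['eef_pos'])
    M=R.from_rotvec(c['rvec']).as_matrix(); return c,M.T,-M.T@np.array(c['tvec'])
def onplane(name,p,z,st=None):
    c,Rm,o=pose(name,st); d=Rm@und(p,c); return o+d*(z-o[2])/d[2]
def proj(name,P,st=None):
    c,Rm,o=pose(name,st); q=Rm.T@(np.array(P)-o); u=q[:2]/q[2]; u=u*(1+c['k1']*(u@u))
    return u*[c['fx'],c['fy']]+[c['cx'],c['cy']]
E
python3 - <<'E'
from h import *
st=get_state(); print(st)
a=read_camera('scene');b=read_camera('top')
cv2.imwrite('pics/scene.png',a[:,:,::-1]);cv2.imwrite('pics/top.png',b[:,:,::-1])
print(camera_params('top'),pose('scene')[2],pose('top')[2],camera_params('wrist'))
E
```

```text
pics
{'time': 0.0, 'qpos': array([ 1.00697021e+00,  2.87190815e-01,  1.57818753e+00,  1.82289162e-05,
        1.27858734e+00, -1.49976217e-01]), 'dq': array([-0.00128583,  0.00011962,  0.00058465,  0.0004435 , -0.00023807,
       -0.00091019]), 'joint_efforts': array([ 1.03078426e-04, -4.05983448e+01, -2.92618918e+01, -1.19427878e-04,
        5.82071269e-03,  7.63003015e-06]), 'eef_pos': array([0.27104116, 0.61747382, 0.2299247 ]), 'tcp_rot': array([ 2.05453858e-01,  9.78666084e-01, -1.10870073e-03, -4.22711993e-04]), 'contact_force': array([ 0.52041697,  0.04716636, -0.54518833]), 'wrist_torque': array([-0.00604186,  0.01893035,  0.00209977]), 'finger_force': 0.0, 'opening': 1.002205030771855}
{'fx': 614.5491153558834, 'fy': 614.5491153558834, 'cx': 320.35455557204784, 'cy': 232.18094221089888, 'k1': -0.21653018769161536, 'rvec': array([ 2.23451931, -2.1661268 ,  0.0894835 ]), 'tvec': array([-0.00915344,  0.59590312,  1.38879203])} [-0.22732759 -0.41821348  0.74537517] [0.51026699 0.03714859 1.42203206] {'fx': 418.17997770111424, 'fy': 418.17997770111424, 'cx': 320.3675874564731, 'cy': 237.3599716999606, 'k1': -0.0950143526570361, 'tool_from_camera': array([[-8.43709128e-05, -9.62517279e-01, -2.71220353e-01,
         6.71354599e-02],
       [ 9.99999991e-01, -1.10111881e-04,  7.96904644e-05,
        -1.43644852e-04],
       [-1.06568032e-04, -2.71220344e-01,  9.62517280e-01,
        -1.42665020e-01],
       [ 0.00000000e+00,  0.00000000e+00,  0.00000000e+00,
         1.00000000e+00]])}
```

View pics/top.png

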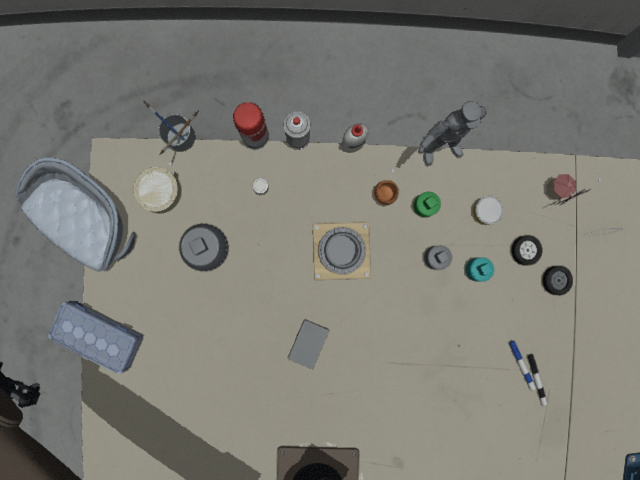

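View pics/scene.png

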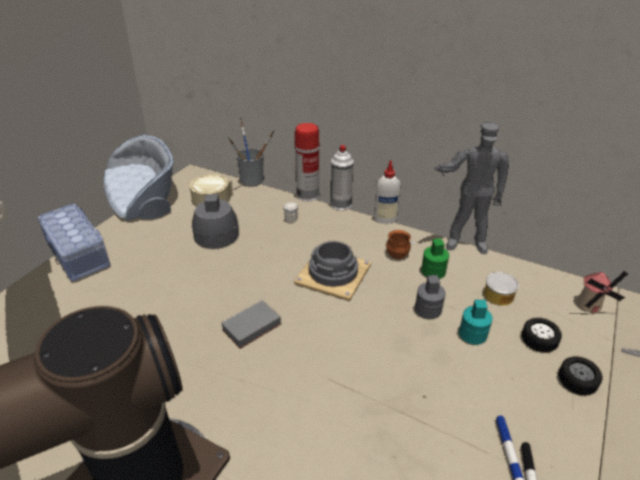

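The top view shows three canister-like things: grey (439,257), green (428,204) and turquoise (481,269). Going by the description, I choose the grey one. The upper shell is at (204,246) and the lower shell on its plate at (342,251). Next I check the choice in one close crop and measure.

```bash
python3 - <<'E'
from h import *
b=cv2.imread('pics/top.png')
cr=[cv2.resize(b[y-37:y+38,x-37:x+38],(400,400),interpolation=cv2.INTER_CUBIC)[:, :] for x,y in [(439,257),(204,246)]]
cv2.imwrite('pics/crop.png',cv2.convertScaleAbs(np.hstack(cr),alpha=1.6))
hsv=cv2.cvtColor(b,cv2.COLOR_BGR2HSV)
for n,p,z in [('can',(439,257),.056),('canbase',(439,257),0),('cantop',(439,257),.086),('shell',(197,244),.111),('shellmid',(204,246),.046),('mouth',(342,250),.066)]:
    print(n,onplane('top',p,z).round(4))
# plate mask
m=cv2.inRange(hsv,(8,60,120),(28,255,255)); m[:215]=0;m[285:]=0;m[:,:305]=0;m[:,380:]=0
c=max(cv2.findContours(m,0,2)[0],key=cv2.contourArea); r=cv2.minAreaRect(c); print(r, onplane('top',r[0],.012))
bp=[onplane('top',p,.012)[:2].round(3) for p in cv2.boxPoints(r)];print(bp)
E
```

```text
can [ 0.5461 -0.2585  0.056 ]
canbase [ 0.5476 -0.2707  0.    ]
cantop [ 0.5453 -0.252   0.086 ]
shell [0.5564 0.275  0.111 ]
shellmid [0.5548 0.2706 0.046 ]
mouth [ 0.5551 -0.0387  0.066 ]
((341.1513671875, 250.4954071044922), (55.70170211791992, 55.82286071777344), 88.26429748535156) [ 0.55564788 -0.03980548  0.012     ]
[array([0.616, 0.028]), array([ 0.624, -0.1  ]), array([ 0.496, -0.108]), array([0.488, 0.02 ])]
```

View pics/crop.png

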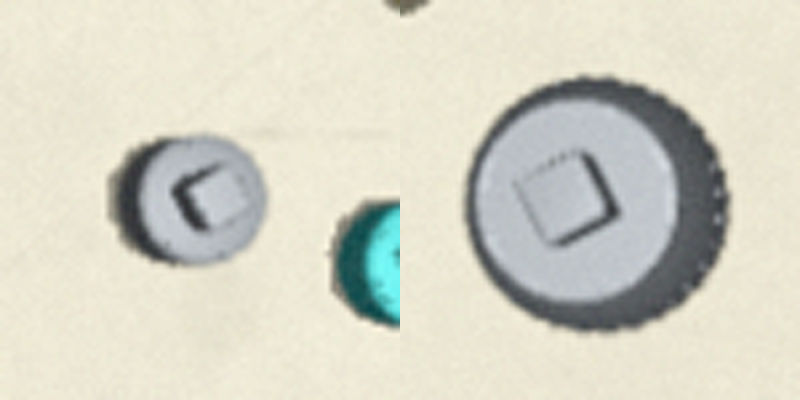

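Crop: the left thing is a grey canister with a square grip, grip top about (443.4,256.6) in the top image. The right one is the upper shell, with its grip at about (197.6,245.9). The choice is confirmed, so I move over the shell for a wrist look on the way.

Call:
{"op": "move_arm", "data": {
  "moves": [
    [1,[-0.037,-0.0185,0],[0,0,0]],
    [1,[-0.037,-0.0185,0],[0,0,0]],
    [1,[-0.037,-0.0185,0],[0,0,0]],
    [1,[-0.037,-0.0185,0],[0,0,0]],
    [1,[-0.037,-0.0185,0],[0,0,0]],
    [1,[-0.037,-0.0185,0],[0,0,0]],
    [1,[-0.037,-0.0185,0],[0,0,0]],
    [1,[-0.037,-0.0185,0],[0,0,0]],
    [1,[-0.037,-0.0185,0],[0,0,0]],
    [1,[-0.037,-0.0185,0],[0,0,0]]
  ]
}}

```text
time: 0.93
eef_pos: [0.5364, 0.298, 0.2308]
tcp_rot: [0.205, 0.979, -0.0, -0.0]
contact_force: [0.5, 0.7, -0.7]
opening: 0.997
finger_force: 0.0
```

```bash
cat >> h.py <<'E'
def wshot(fn):
    st=get_state(); im=read_camera('wrist')[:,:,::-1].copy(); cv2.imwrite(fn,im); return st,im
def togo(st,tgt,yaw=None):
    Rt=R.from_quat(st['tcp_rot']).as_matrix(); print('toolshift',(Rt.T@(np.array(tgt)-st['eef_pos'])).round(4),'yaw of tool y',np.degrees(np.arctan2(Rt[1,1],Rt[0,1])).round(2),'eef',np.round(st['eef_pos'],4),'tilt',Rt[:2,2].round(4),'q6',st['qpos'][5].round(3),'t',round(st['time'],2))
E
python3 - <<'E'
from h import *
st,im=wshot('pics/w1.png'); togo(st,[.555,-.039,.25]); togo(st,[.547,-.258,.25])
print(proj('wrist',[.556,.274,.111],st))
E
```

```text
toolshift [-0.1525 -0.3011 -0.0191] yaw of tool y 66.29 eef [0.5364 0.298  0.2308] tilt [-0.0008 -0.0002] q6 -0.815 t 0.93
toolshift [-0.2333 -0.5048 -0.0191] yaw of tool y 66.29 eef [0.5364 0.298  0.2308] tilt [-0.0008 -0.0002] q6 -0.815 t 0.93
[299.46102255 267.4449597 ]
```

View pics/w1.png

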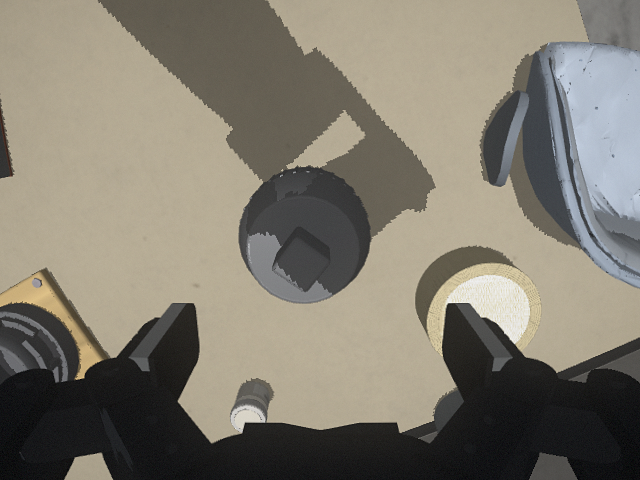

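The wrist view shows the shell's grip at about (301,260), the tape at (485,320) and the paint pot at (251,405). Next I go over the holder on the way to the canister.

Call:
{"op": "move_arm", "data": {
  "moves": [
    [1,[-0.0185,-0.0335,0],[0,0,0]],
    [1,[-0.0185,-0.0335,0],[0,0,0]],
    [1,[-0.0185,-0.0335,0],[0,0,0]],
    [1,[-0.0185,-0.0335,0],[0,0,0]],
    [1,[-0.0185,-0.0335,0],[0,0,0]],
    [1,[-0.0185,-0.0335,0],[0,0,0]],
    [1,[-0.0185,-0.0335,0],[0,0,0]],
    [1,[-0.0185,-0.0335,0],[0,0,0]],
    [1,[-0.0185,-0.0335,0],[0,0,0]],
    [1,[0,0,0],[0,0,0]]
  ]
}}

```text
time: 1.82
eef_pos: [0.5671, -0.0488, 0.2309]
tcp_rot: [0.208, 0.978, -0.001, 0.0]
contact_force: [0.2, 0.5, 0.2]
opening: 1.003
finger_force: 0.0
```

```bash
python3 - <<'E'
from h import *
st,im=wshot('pics/w2.png'); togo(st,[.547,-.258,.23])
print(proj('wrist',[.555,-.039,.066],st))
u,v=proj('wrist',[.555,-.039,.05],st).astype(int)
c=im[v-95:v+95,u-120:u+120]; cv2.imwrite('pics/w2c.png',cv2.convertScaleAbs(cv2.resize(c,None,fx=3.3,fy=3.1,interpolation=2),alpha=1.8)); print(u-120,v-95)
E
```

```text
toolshift [-0.0669 -0.1992  0.0015] yaw of tool y 65.94 eef [ 0.5671 -0.0488  0.2309] tilt [-0.0003 -0.0026] q6 -1.413 t 1.82
[326.4969832  192.37111042]
206 93
```

View pics/w2c.png

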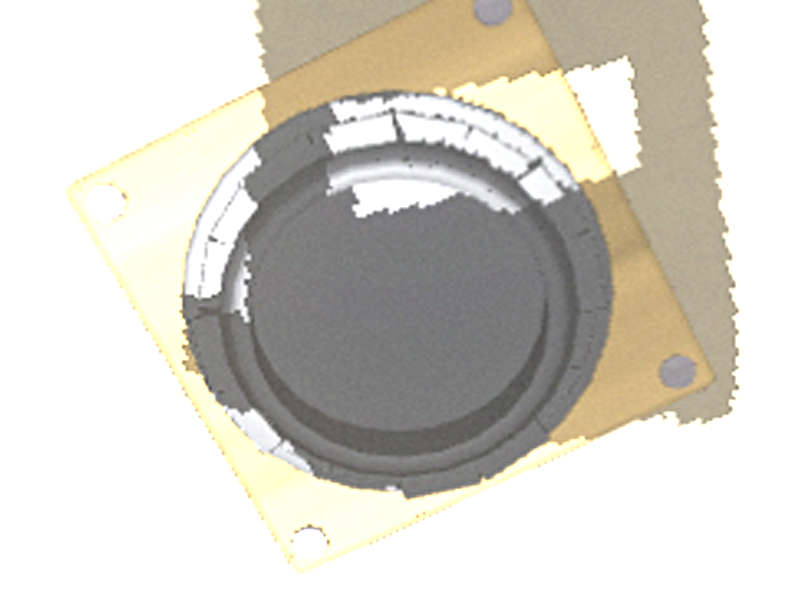

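The crop shows the plate's screws at (492,10), (677,371), (310,543) and (105,202), and the neck with radial lines that mark the track segments, partly in shadow. I unwrap the neck into polar form to read the gaps, and take the centre from the screws.

```bash
python3 - <<'E'
from h import *
st=get_state(); im=cv2.imread('pics/w2.png')
S=[onplane('wrist',(206+x/3.3,93+y/3.1),.013,st) for x,y in [(492,10),(677,371),(310,543),(105,202)]]
S=np.array(S);print(S.round(4)); c=S.mean(0);print('centre',c)
W=800; out=[]
for rlo,z in [(36,.055)]:
    H=22; mp=np.zeros((H*10,W,2),np.float32)
    for j in range(W):
        a=2*np.pi*j/W
        for i in range(H*10):
            r=(56-i/10)/1000
            mp[i,j]=proj_ if False else (0,0)
    break
cam,Rm,o=pose('wrist',st)
def unwrap(z,r0,r1,h):
    a=np.linspace(0,2*np.pi,W,endpoint=False)[None]; r=np.linspace(r1,r0,h)[:,None]
    P=np.stack([c[0]+r*np.cos(a),c[1]+r*np.sin(a),np.full((h,W),z)],-1)-o; q=P@Rm; u=q[...,:2]/q[...,2:]
    u=u*(1+cam['k1']*(u**2).sum(-1,keepdims=True)); u=u*[cam['fx'],cam['fy']]+[cam['cx'],cam['cy']]
    return cv2.remap(im,u.astype(np.float32)[...,0],u.astype(np.float32)[...,1],2)
A=unwrap(.055,.034,.058,250)
g=cv2.createCLAHE(4,(8,16)).apply(cv2.cvtColor(A,6))
A2=cv2.convertScaleAbs(A,alpha=3)
o_=np.vstack([cv2.cvtColor(g,8),A2])
for d in range(0,360,30): cv2.putText(o_,str(d),(int(d*W/360),12),0,.4,(0,0,255)); cv2.line(o_,(int(d*W/360),0),(int(d*W/360),8),(0,0,255))
cv2.imwrite('pics/pol.png',o_)
E
```

```text
[[ 0.499   0.0153  0.013 ]
 [ 0.61    0.0224  0.013 ]
 [ 0.6172 -0.0892  0.013 ]
 [ 0.505  -0.0961  0.013 ]]
centre [ 0.55781454 -0.03688981  0.013     ]
```

View pics/pol.png

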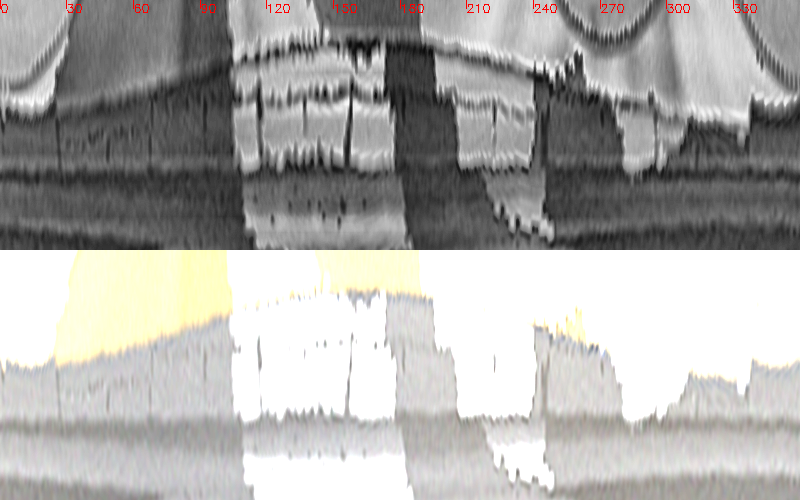

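The polar view has dividers at about 26, 67.5, 116, 157, 245 and 296°. The 42° spans between them are gaps, centred at about 47° (mod 90). Next, over to the canister.

Call:
{"op": "move_arm", "data": {
  "moves": [
    [1,[-0.0133,-0.0332,0],[0,0,0]],
    [1,[-0.0133,-0.0332,0],[0,0,0]],
    [1,[-0.0133,-0.0332,0],[0,0,0]],
    [1,[-0.0133,-0.0332,0],[0,0,0]],
    [1,[-0.0133,-0.0332,0],[0,0,0]],
    [1,[-0.0133,-0.0332,0],[0,0,0]],
    [1,[0,0,0],[0,0,0.12]],
    [1,[0,0,0],[0,0,0.12]],
    [1,[0,0,0],[0,0,0.12]],
    [1,[0,0,0],[0,0,0.09]]
  ]
}}

```text
time: 2.7
eef_pos: [0.5601, -0.2563, 0.2306]
tcp_rot: [0.421, 0.907, 0.0, -0.001]
contact_force: [0.3, 0.1, -0.0]
opening: 0.997
finger_force: 0.0
```

```bash
python3 - <<'E'
from h import *
st,im=wshot('pics/w3.png'); togo(st,[.547,-.256,.23])
u,v=proj('wrist',[.547,-.256,.07],st).astype(int); print(u,v)
c=im[v-60:v+60,u-80:u+80]; cv2.imwrite('pics/w3c.png',cv2.convertScaleAbs(cv2.resize(c,None,fx=5,fy=5,interpolation=2),alpha=1.8)); print(u-80,v-60)
E
```

```text
toolshift [ 0.0087 -0.0098  0.0007] yaw of tool y 40.23 eef [ 0.5601 -0.2563  0.2306] tilt [-0.0009  0.0012] q6 -1.296 t 2.7
306 202
226 142
```

View pics/w3c.png

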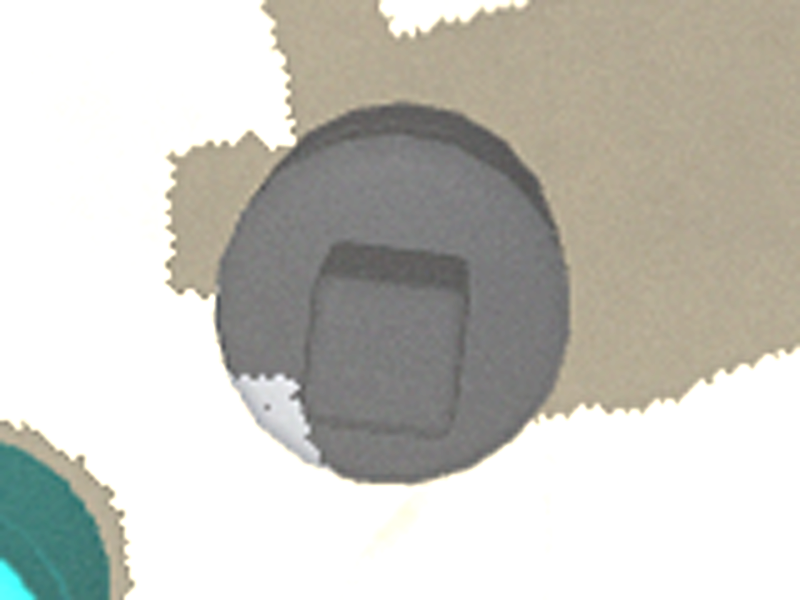

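The crop shows the canister's grip face with corners at about (318,275), (467,290), (447,438) and (307,420). The turquoise look-alike is at the lower left, so I'll close the fingers halfway before going down.

```bash
python3 - <<'E'
from h import *
st=get_state()
P=np.array([onplane('wrist',(226+x/5,142+y/5),.086,st) for x,y in [(318,275),(467,288),(447,438),(307,420)]])
c=P.mean(0);print(c,np.linalg.norm(np.roll(P,1,0)-P,axis=1))
for i in range(4):
    d=P[(i+1)%4]-P[i]; print(np.degrees(np.arctan2(d[1],d[0]))%90)
b=np.array([onplane('wrist',(226+393/5,142+308/5),.056,st)]);print('body',b)
togo(st,[c[0],c[1],.054])
E
```

```text
[ 0.54855001 -0.26050889  0.086     ] [0.0209024  0.02082388 0.02178894 0.02001975]
35.034387369867474
32.604183060109136
32.55176035228746
34.75757957257882
body [[ 0.54797068 -0.25969361  0.056     ]]
toolshift [ 0.0039 -0.0117  0.1767] yaw of tool y 40.14 eef [ 0.5601 -0.2562  0.2307] tilt [-0.0009  0.0012] q6 -1.294 t 2.75
```

Call:
{"op": "move_arm", "data": {
  "moves": [
    [0.5,[0.004,-0.0117,0],[0,0,0]],
    [0.5,[0,0,0],[0,0,0.108]],
    [0.5,[0,0,0.025],[0,0,0]],
    [0.5,[0,0,0.04],[0,0,0]],
    [0.5,[0,0,0.04],[0,0,0]],
    [0.5,[0,0,0.035],[0,0,0]],
    [0.5,[0,0,0.02],[0,0,0]],
    [0.5,[0,0,0.01],[0,0,0]],
    [0.5,[0,0,0.003],[0,0,0]],
    [0.5,[0,0,0],[0,0,0]]
  ],
  "grip_force": 40
}}

```text
time: 3.58
eef_pos: [0.5484, -0.262, 0.0584]
tcp_rot: [0.466, 0.885, -0.0, -0.0]
contact_force: [-1.1, 0.4, 0.4]
opening: 0.503
finger_force: 0.0
```

Call:
{"op": "move_arm", "data": {
  "moves": [
    [0,[0,0,0],[0,0,0]],
    [0,[0,0,0],[0,0,0]],
    [0,[0,0,0],[0,0,0]],
    [0,[0,0,0],[0,0,0]],
    [0,[0,0,0],[0,0,0]],
    [0,[0,0,0],[0,0,0]],
    [0,[0,0,0],[0,0,0]],
    [0,[0,0,0],[0,0,0]],
    [0,[0,0,0],[0,0,0]],
    [0,[0,0,0],[0,0,0]]
  ]
}}

```text
time: 4.42
eef_pos: [0.5499, -0.2631, 0.0608]
tcp_rot: [0.467, 0.884, -0.0, 0.002]
contact_force: [-0.6, 1.0, 6.0]
opening: 0.248
finger_force: 44.0
```

```bash
python3 - <<'E'
from h import *
st=get_state(); togo(st,[.5575,-.0375,.2]); print(st['contact_force'],st['opening'])
E
```

```text
toolshift [ 0.1815  0.1337 -0.1397] yaw of tool y 34.33 eef [ 0.5499 -0.2631  0.0608] tilt [ 0.0034 -0.0023] q6 -1.212 t 4.42
[-0.57550776  0.99354655  6.01781631] 0.24811923974619604
```

Call:
{"op": "move_arm", "data": {
  "moves": [
    [0,[0,0,-0.02],[0,0,0]],
    [0,[0,0,-0.03],[0,0,0]],
    [0,[0,0,-0.03],[0,0,0]],
    [0,[0.01,0.0075,-0.025],[0,0,0]],
    [0,[0.03,0.022,0],[0,0,0]],
    [0,[0.03,0.022,0],[0,0,0]],
    [0,[0.03,0.022,0],[0,0,0]],
    [0,[0.03,0.022,0],[0,0,0]],
    [0,[0.03,0.022,0],[0,0,0]],
    [0,[0.02,0.0145,0],[0,0,0]]
  ]
}}

```text
time: 5.25
eef_pos: [0.555, -0.0359, 0.1628]
tcp_rot: [0.466, 0.885, 0.0, -0.001]
contact_force: [0.5, 0.6, -1.0]
opening: 0.249
finger_force: 43.1
```

```bash
python3 - <<'E'
from h import *
st,im=wshot('pics/w4.png'); togo(st,[.5575,-.0375,.077]);print(st['contact_force'],st['opening'])
# screws now
print(proj('wrist',[.5575,-.0375,.066],st))
v=read_camera('top')[:,:,::-1]; cv2.imwrite('pics/t4.png',v)
s=np.hstack([im, cv2.resize(v[190:310,290:400],(440,480),interpolation=2)]); cv2.imwrite('pics/c4.png',cv2.convertScaleAbs(cv2.resize(s,(800,356)),alpha=1.6))
E
```

```text
toolshift [-0.0029  0.0012  0.0858] yaw of tool y 34.41 eef [ 0.555  -0.0359  0.1628] tilt [-0.0012  0.0013] q6 -0.848 t 5.25
[ 0.54616466  0.63085901 -0.99493958] 0.24901234602027442
[321.07425139 241.76968221]
```

View pics/c4.png

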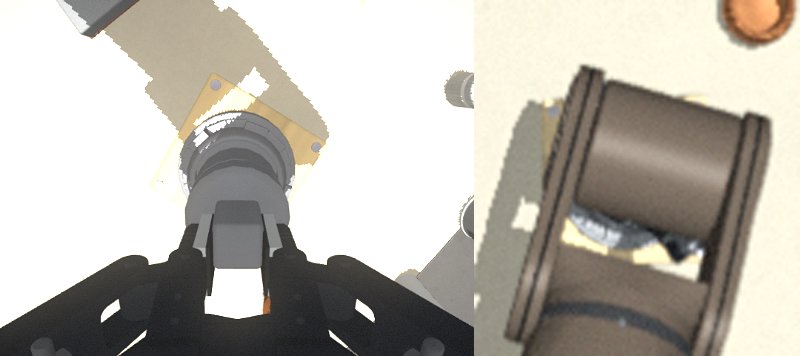

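The canister is held upright over the cup. I correct by a few mm and lower it.

Call:
{"op": "move_arm", "data": {
  "moves": [
    [0,[-0.004,0.001,0.005],[0,0,0]],
    [0,[0,0,0.015],[0,0,0]],
    [0,[0,0,0.01],[0,0,0]],
    [0,[0,0,0.008],[0,0,0]],
    [0,[0,0,0.008],[0,0,0]],
    [0,[0,0,0.008],[0,0,0]],
    [0,[0,0,0.006],[0,0,0]],
    [0,[0,0,0],[0,0,0]],
    [0,[0,0,0],[0,0,0]],
    [0,[0,0,0],[0,0,0]]
  ]
}}

```text
time: 6.18
eef_pos: [0.5595, -0.0419, 0.1038]
tcp_rot: [0.467, 0.884, 0.0, 0.0]
contact_force: [0.2, 0.2, -1.3]
opening: 0.247
finger_force: 43.0
```

Call:
{"op": "move_arm", "data": {
  "moves": [
    [0,[0.004,0,0],[0,0,0]],
    [0,[0,0,0.005],[0,0,0]],
    [0,[0,0,0.005],[0,0,0]],
    [0,[0,0,0.005],[0,0,0]],
    [0,[0,0,0.004],[0,0,0]],
    [0,[0,0,0.002],[0,0,0]],
    [0,[0,0,0.002],[0,0,0]],
    [0,[0,0,0],[0,0,0]],
    [0,[0,0,0],[0,0,0]],
    [0,[0,0,0],[0,0,0]]
  ]
}}

```text
time: 7.02
eef_pos: [0.557, -0.0386, 0.0806]
tcp_rot: [0.467, 0.884, 0.0, 0.0]
contact_force: [0.4, 0.4, -1.5]
opening: 0.248
finger_force: 43.0
```

Call:
{"op": "move_arm", "data": {
  "moves": [
    [0,[0,0,0.0015],[0,0,0]],
    [0,[0,0,0.001],[0,0,0]],
    [0,[0,0,0],[0,0,0]],
    [0.5,[0,0,0],[0,0,0]],
    [0.5,[0,0,0],[0,0,0]],
    [0.5,[0,0,0],[0,0,0]],
    [0.5,[0,0,0],[0,0,0]],
    [0.5,[0,0,-0.01],[0,0,0]],
    [0.5,[0,0,-0.03],[0,0,0]],
    [0.5,[0,0,-0.04],[0,0,0]]
  ]
}}

```text
time: 7.85
eef_pos: [0.5541, -0.0379, 0.1554]
tcp_rot: [0.467, 0.884, -0.001, -0.004]
contact_force: [0.8, -1.1, -0.5]
opening: 0.5
finger_force: 0.0
```

Call:
{"op": "move_arm", "data": {
  "moves": [
    [0.5,[0,0,-0.04],[0,0,0]],
    [0.5,[0,0,-0.04],[0,0,0]],
    [0.8,[0,0,0],[0,0,0]],
    [0.8,[0,0,0],[0,0,0]],
    [0.8,[0,0,0],[0,0,0]],
    [0.8,[0,0,0],[0,0,0]],
    [0.8,[0,0,0],[0,0,0]],
    [0.8,[0,0,0],[0,0,0]],
    [0.8,[0,0,0],[0,0,0]],
    [0.8,[0,0,0],[0,0,0]]
  ]
}}

```text
time: 8.68
eef_pos: [0.5565, -0.0384, 0.237]
tcp_rot: [0.467, 0.884, -0.0, -0.001]
contact_force: [0.0, -0.7, 0.2]
opening: 0.803
finger_force: 0.0
```

```bash
python3 - <<'E'
from h import *
st,im=wshot('pics/w5.png'); togo(st,[.556,.274,.235])
u,v=proj('wrist',[.557,-.038,.06],st).astype(int); print(u,v)
y0=max(v-110,0);x0=u-130
c=im[y0:y0+200,x0:x0+260]; cv2.imwrite('pics/w5c.png',cv2.convertScaleAbs(cv2.resize(c,None,fx=3,fy=3,interpolation=2),alpha=1.8)); print(x0,y0)
E
```

```text
toolshift [0.2584 0.1757 0.0021] yaw of tool y 34.32 eef [ 0.5565 -0.0384  0.237 ] tilt [-0.0014  0.0004] q6 -0.85 t 8.68
320 209
190 99
```

View pics/w5c.png

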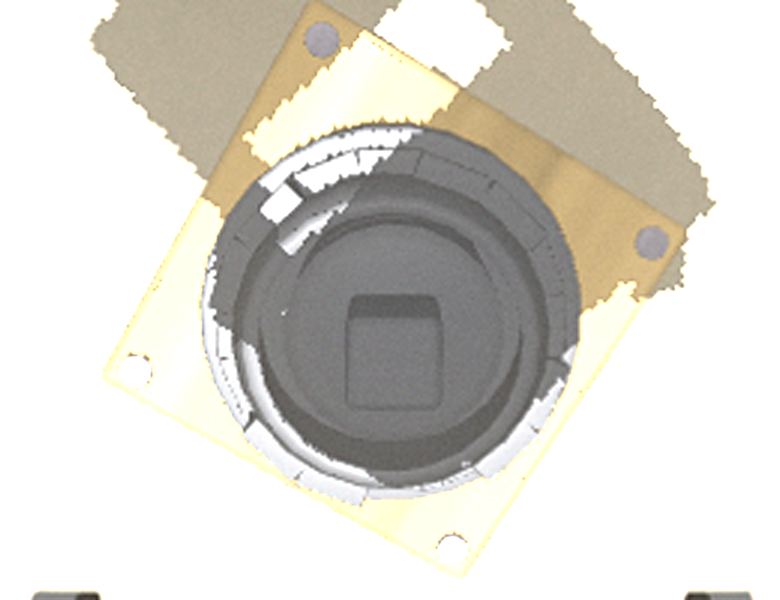

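The canister stands centred in the cup (grip at (393,360) in the crop). Screws are at (321,40), (652,242), (452,548) and (137,371); thick track edges at (293,187), (248,420) and (560,362). I recompute the centre and gap angles.

```bash
python3 - <<'E'
from h import *
st=get_state()
w=lambda x,y,z:onplane('wrist',(190+x/3,99+y/3),z,st)
S=np.array([w(*p,.013) for p in [(321,40),(652,242),(452,548),(137,371)]]);c=S.mean(0);print('centre',c,np.linalg.norm(np.roll(S,1,0)-S,axis=1))
print('grip',np.mean([w(*p,.104) for p in [(347,317),(441,318),(441,407),(347,408)]],0))
for p in [(293,187),(560,362),(248,420),(243,242),(418,160),(492,183),(545,242),(535,430),(475,475),(363,492),(298,475)]:
    d=w(*p,.055)-c; a=np.degrees(np.arctan2(d[1],d[0])); print(p,round(a,1),round(a%90,1),round(np.hypot(*d[:2])*1e3,1))
E
```

```text
centre [ 0.55836776 -0.040313    0.013     ] [0.11187619 0.11222898 0.11213393 0.11158079]
grip [ 0.55663569 -0.03614795  0.104     ]
(293, 187) 156.8 66.8 46.5
(560, 362) 25.7 25.7 45.7
(248, 420) -114.8 65.2 44.7
(243, 242) -179.0 1.0 45.8
(418, 160) 115.6 25.6 46.6
(492, 183) 91.4 1.4 48.0
(545, 242) 66.3 66.3 47.4
(535, 430) 0.9 0.9 46.8
(475, 475) -24.7 65.3 45.0
(363, 492) -65.4 24.6 44.1
(298, 475) -88.8 1.2 46.1
```

The gap centre is about 46° (mod 90) and the axis about (0.557,-0.039). Now to the upper shell.

Call:
{"op": "move_arm", "data": {
  "moves": [
    [0.8,[0.0323,0.022,0],[0,0,0]],
    [0.8,[0.0323,0.022,0],[0,0,0]],
    [0.8,[0.0323,0.022,0],[0,0,0]],
    [0.8,[0.0323,0.022,0],[0,0,0]],
    [0.8,[0.0323,0.022,0],[0,0,0]],
    [0.8,[0.0323,0.022,0],[0,0,0]],
    [0.8,[0.0323,0.022,0],[0,0,0]],
    [0.8,[0.0323,0.022,0],[0,0,0]],
    [0.8,[0,0,0],[0,0,0.085]],
    [0.8,[0,0,0],[0,0,0.085]]
  ]
}}

```text
time: 9.57
eef_pos: [0.5559, 0.2767, 0.2374]
tcp_rot: [0.54, 0.841, -0.0, -0.0]
contact_force: [0.8, 0.8, 0.1]
opening: 0.798
finger_force: 0.0
```

```bash
python3 - <<'E'
from h import *
st,im=wshot('pics/w6.png'); togo(st,[.556,.274,.235])
u,v=proj('wrist',[.556,.274,.1],st).astype(int); print(u,v)
y0=max(v-75,0);x0=u-100
c=im[y0:y0+150,x0:x0+200]; cv2.imwrite('pics/w6c.png',cv2.convertScaleAbs(cv2.resize(c,None,fx=4,fy=4,interpolation=2),alpha=1.8)); print(x0,y0)
E
```

```text
toolshift [-0.0025 -0.001   0.0024] yaw of tool y 24.58 eef [0.5559 0.2767 0.2374] tilt [-0.0004 -0.0001] q6 -0.13 t 9.57
317 224
217 149
```

View pics/w6c.png

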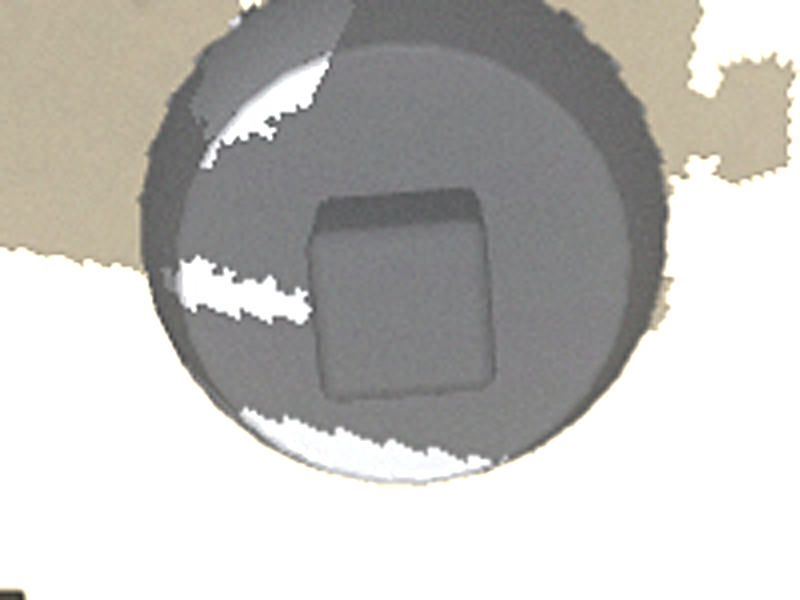

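The shell's grip face has corners at about (310,235), (482,222), (495,385) and (325,400).

```bash
python3 - <<'E'
from h import *
st=get_state()
P=np.array([onplane('wrist',(217+x/4,149+y/4),.111,st) for x,y in [(310,235),(482,222),(495,385),(325,400)]])
c=P.mean(0);print(c,np.linalg.norm(np.roll(P,1,0)-P,axis=1))
for i in range(4):
    d=P[(i+1)%4]-P[i]; print(np.degrees(np.arctan2(d[1],d[0]))%90)
print('top disc',onplane('wrist',(217+404/4,149+264/4),.079,st))
togo(st,[c[0],c[1],.083])
E
```

```text
[0.55574626 0.27431378 0.111     ] [0.02840543 0.02826418 0.02796348 0.02873102]
28.738458363879104
29.442539221980915
29.62354558648073
28.496842977184144
top disc [0.55535228 0.27511247 0.079     ]
toolshift [-0.0011 -0.0008  0.1544] yaw of tool y 24.34 eef [0.556  0.2757 0.2374] tilt [-0.0006 -0.0002] q6 -0.128 t 9.62
```

Call:
{"op": "move_arm", "data": {
  "moves": [
    [0.7,[-0.001,0,0.03],[0,0,-0.079]],
    [0.7,[0,0,0.04],[0,0,0]],
    [0.7,[0,0,0.04],[0,0,0]],
    [0.7,[0,0,0.025],[0,0,0]],
    [0.7,[0,0,0.013],[0,0,0]],
    [0.7,[0,0,0.005],[0,0,0]],
    [0.7,[0,0,0],[0,0,0]],
    [0,[0,0,0],[0,0,0]],
    [0,[0,0,0],[0,0,0]],
    [0,[0,0,0],[0,0,0]]
  ],
  "grip_force": 60
}}

```text
time: 10.45
eef_pos: [0.5587, 0.2737, 0.088]
tcp_rot: [0.507, 0.862, 0.002, 0.002]
contact_force: [0.9, 0.6, -2.5]
opening: 0.336
finger_force: 60.7
```

Call:
{"op": "move_arm", "data": {
  "moves": [
    [0,[0,0,0],[0,0,0]],
    [0,[0,0,0],[0,0,0]],
    [0,[0,0,0],[0,0,0]],
    [0,[0,0,0],[0,0,0]],
    [0,[0,0,0],[0,0,0]],
    [0,[0,0,-0.01],[0,0,0]],
    [0,[0,0,-0.03],[0,0,0]],
    [0,[0,0,-0.03],[0,0,0]],
    [0,[0,0,-0.03],[0,0,0]],
    [0,[0,0,-0.03],[0,0,0]]
  ]
}}

```text
time: 11.28
eef_pos: [0.5557, 0.273, 0.2151]
tcp_rot: [0.507, 0.862, -0.001, -0.001]
contact_force: [0.3, 0.1, -3.7]
opening: 0.34
finger_force: 60.7
```

```bash
python3 - <<'E'
from h import *
st=get_state(); togo(st,[.557,-.039,.22]); print(st['contact_force'],st['opening'],st['finger_force'])
E
```

```text
toolshift [-0.2732 -0.1507 -0.0047] yaw of tool y 29.11 eef [0.5557 0.273  0.2151] tilt [-0.0027 -0.0006] q6 -0.215 t 11.28
[ 0.3287821   0.09697118 -3.70201577] 0.34024885218108203 60.67196488380432
```

Call:
{"op": "move_arm", "data": {
  "moves": [
    [0,[-0.0341,-0.0188,0],[0,0,0]],
    [0,[-0.0341,-0.0188,0],[0,0,0]],
    [0,[-0.0341,-0.0188,0],[0,0,0]],
    [0,[-0.0341,-0.0188,0],[0,0,0]],
    [0,[-0.0341,-0.0188,0],[0,0,0]],
    [0,[-0.0341,-0.0188,0],[0,0,0]],
    [0,[-0.0341,-0.0188,0],[0,0,0]],
    [0,[-0.0341,-0.0188,0],[0,0,0]],
    [0,[0,0,0],[0,0,-0.12]],
    [0,[0,0,0],[0,0,-0.12]]
  ]
}}

```text
time: 12.12
eef_pos: [0.5572, -0.0406, 0.214]
tcp_rot: [0.399, 0.917, -0.0, -0.001]
contact_force: [-0.9, 1.1, -3.5]
opening: 0.335
finger_force: 60.8
```

Call:
{"op": "move_arm", "data": {
  "moves": [
    [0,[0,0,0],[0,0,-0.055]],
    [0,[0,0,0],[0,0,0]],
    [0,[0,0,0],[0,0,0]],
    [0,[0,0,0],[0,0,0]],
    [0,[0,0,0],[0,0,0]],
    [0,[0,0,0],[0,0,0]],
    [0,[0,0,0],[0,0,0]],
    [0,[0,0,0],[0,0,0]],
    [0,[0,0,0],[0,0,0]],
    [0,[0,0,0],[0,0,0]]
  ]
}}

```text
time: 12.95
eef_pos: [0.5582, -0.0382, 0.2148]
tcp_rot: [0.375, 0.927, -0.0, 0.0]
contact_force: [-0.1, 1.0, -3.6]
opening: 0.34
finger_force: 60.8
```

```bash
python3 - <<'E'
from h import *
st=get_state(); togo(st,[.557,-.039,.15]); print(st['contact_force'],st['wrist_torque'])
E
```

```text
toolshift [ 0.0003 -0.0014  0.0648] yaw of tool y 46.01 eef [ 0.5582 -0.0382  0.2148] tilt [-0. -0.] q6 -1.053 t 12.95
[-0.10077233  1.03380173 -3.61593363] [ 0.03052688 -0.00044787  0.02768193]
```

Call:
{"op": "move_arm", "data": {
  "moves": [
    [0,[0,-0.0013,0.01],[0,0,0]],
    [0,[0,0,0.015],[0,0,0]],
    [0,[0,0,0.015],[0,0,0]],
    [0,[0,0,0.015],[0,0,0]],
    [0,[0,0,0.008],[0,0,0]],
    [0,[0,0,0.005],[0,0,0]],
    [0,[0,0,0],[0,0,0]],
    [0,[0,0,0],[0,0,0]],
    [0,[0,0,0],[0,0,0]],
    [0,[0,0,0],[0,0,0]]
  ]
}}

```text
time: 13.78
eef_pos: [0.5575, -0.0391, 0.1476]
tcp_rot: [0.375, 0.927, 0.0, 0.0]
contact_force: [0.6, -0.0, -2.7]
opening: 0.341
finger_force: 60.8
```

Call:
{"op": "move_arm", "data": {
  "moves": [
    [0,[0,0,0.003],[0,0,0]],
    [0,[0,0,0.003],[0,0,0]],
    [0,[0,0,0.003],[0,0,0]],
    [0,[0,0,0.003],[0,0,0]],
    [0,[0,0,0],[0,0,0]],
    [0,[0,0,0],[0,0,0]],
    [0,[0,0,0],[0,0,0]],
    [0,[0,0,0],[0,0,0]],
    [0,[0,0,0],[0,0,0]],
    [0,[0,0,0],[0,0,0]]
  ]
}}

```text
time: 14.62
eef_pos: [0.5583, -0.04, 0.1349]
tcp_rot: [0.375, 0.927, -0.0, 0.002]
contact_force: [3.8, -4.1, -3.4]
opening: 0.339
finger_force: 60.8
```

Call:
{"op": "move_arm", "data": {
  "moves": [
    [0,[-0.0015,0,0],[0,0,0]],
    [0,[0,0,0.002],[0,0,0]],
    [0,[0,0,0.002],[0,0,0]],
    [0,[0,0,0.002],[0,0,0]],
    [0,[0,0,0.002],[0,0,0]],
    [0,[0,0,0],[0,0,0]],
    [0,[0,0,0],[0,0,0]],
    [0,[0,0,0],[0,0,0]],
    [0,[0,0,0],[0,0,0]],
    [0,[0,0,0],[0,0,0]]
  ]
}}

```text
time: 15.45
eef_pos: [0.5588, -0.0405, 0.1269]
tcp_rot: [0.375, 0.927, -0.0, 0.001]
contact_force: [3.2, -3.7, -2.9]
opening: 0.338
finger_force: 61.1
```

Call:
{"op": "move_arm", "data": {
  "moves": [
    [0,[-0.0015,0,0],[0,0,0]],
    [0,[0,0,0.001],[0,0,0]],
    [0,[0,0,0.001],[0,0,0]],
    [0,[0,0,0],[0,0,0]],
    [0,[0,0,0],[0,0,0.06]],
    [0,[0,0,0],[0,0,0.06]],
    [0,[0,0,0],[0,0,0.06]],
    [0,[0,0,0],[0,0,0.06]],
    [0,[0,0,0],[0,0,0]],
    [0,[0,0,0],[0,0,0]]
  ]
}}

```text
time: 16.28
eef_pos: [0.5594, -0.0416, 0.1267]
tcp_rot: [0.483, 0.875, -0.0, -0.0]
contact_force: [-2.0, -2.5, 8.0]
opening: 0.339
finger_force: 62.2
```

```bash
python3 - <<'E'
from h import *
st=get_state(); togo(st,[.557,-.039,.12]); print(st['contact_force'],st['wrist_torque'])
E
```

```text
toolshift [ 0.0035 -0.0007  0.0067] yaw of tool y 32.2 eef [ 0.5594 -0.0416  0.1267] tilt [-0.0009 -0.0002] q6 -0.817 t 16.28
[-1.97427641 -2.51508843  8.03560338] [-0.4315198   0.22510683 -0.22137013]
```

The lugs have dropped through the gaps and sit on the ledge. I keep turning clockwise under a light downward push.

Call:
{"op": "move_arm", "data": {
  "moves": [
    [0,[0,0,0],[0,0,0.08]],
    [0,[0,0,0],[0,0,0.08]],
    [0,[0,0,0],[0,0,0.08]],
    [0,[0,0,0],[0,0,0.08]],
    [0,[0,0,0],[0,0,0.08]],
    [0,[0,0,0],[0,0,0.08]],
    [0,[0,0,0.001],[0,0,0]],
    [0,[0,0,0.001],[0,0,0]],
    [0,[0,0,0],[0,0,0]],
    [0,[0,0,0],[0,0,0]]
  ]
}}

```text
time: 17.12
eef_pos: [0.5578, -0.0417, 0.1223]
tcp_rot: [0.676, 0.737, -0.002, -0.002]
contact_force: [-2.8, -4.8, 0.7]
opening: 0.342
finger_force: 61.3
```

```bash
python3 - <<'E'
from h import *
st=get_state(); togo(st,[.557,-.039,.12]); print(st['contact_force'],st['wrist_torque'])
E
```

```text
toolshift [ 0.0028 -0.0005  0.0023] yaw of tool y 4.91 eef [ 0.5578 -0.0417  0.1223] tilt [-0.0052 -0.0008] q6 -0.34 t 17.12
[-2.79760163 -4.76686658  0.72069536] [-1.05055087  0.49570019 -0.06471311]
```

Call:
{"op": "move_arm", "data": {
  "moves": [
    [0,[-0.001,0,0.001],[0,0,0]],
    [0,[0,0,0.001],[0,0,0]],
    [0,[0,0,0],[0,0,0]],
    [0,[0,0,0],[0,0,0]],
    [0.7,[0,0,0],[0,0,0]],
    [0.7,[0,0,0],[0,0,0]],
    [0.7,[0,0,0],[0,0,0]],
    [0.7,[0,0,0],[0,0,0]],
    [0.7,[0,0,0],[0,0,0]],
    [0.7,[0,0,0],[0,0,0]]
  ]
}}

```text
time: 17.95
eef_pos: [0.5594, -0.042, 0.1205]
tcp_rot: [0.677, 0.736, 0.0, -0.0]
contact_force: [0.1, -0.5, -0.1]
opening: 0.696
finger_force: 0.0
```

Call:
{"op": "move_arm", "data": {
  "moves": [
    [0.7,[0,0,-0.01],[0,0,0]],
    [0.7,[0,0,-0.02],[0,0,0]],
    [0.7,[0,0,-0.03],[0,0,0]],
    [0.7,[0,0,-0.04],[0,0,0]],
    [0.7,[0,0,-0.04],[0,0,0]],
    [0.7,[0,0,-0.03],[0,0,0]],
    [0.7,[0,0,0],[0,0,0]],
    [0.7,[0,0,0],[0,0,0]],
    [0.7,[0,0,0],[0,0,0]],
    [0.7,[0,0,0],[0,0,0]]
  ]
}}

```text
time: 18.78
eef_pos: [0.5586, -0.0421, 0.2888]
tcp_rot: [0.677, 0.736, -0.001, -0.002]
contact_force: [0.6, -0.6, -1.4]
opening: 0.697
finger_force: 0.0
```

```bash
python3 - <<'E'
from h import *
st,im=wshot('pics/w7.png'); togo(st,[.557,-.039,.25]); print(st['contact_force'])
s=read_camera('scene')[:,:,::-1]
u,v=proj('scene',[.557,-.039,.08]).astype(int)
a=cv2.resize(s[v-50:v+50,u-40:u+40],(480,600),interpolation=2)
u,v=proj('wrist',[.557,-.039,.1],st).astype(int); b=cv2.resize(im[v-100:v+100,u-53:u+53],(318,600),interpolation=2)
cv2.imwrite('pics/c7.png',cv2.convertScaleAbs(np.hstack([a,b]),alpha=1.5)); print(u-53,v-100)
E
```

```text
toolshift [ 0.0031 -0.0012  0.0388] yaw of tool y 4.76 eef [ 0.5586 -0.0421  0.2888] tilt [-0.0036  0.001 ] q6 -0.339 t 18.78
[ 0.63214302 -0.64922663 -1.37722611]
264 103
```

View pics/c7.png

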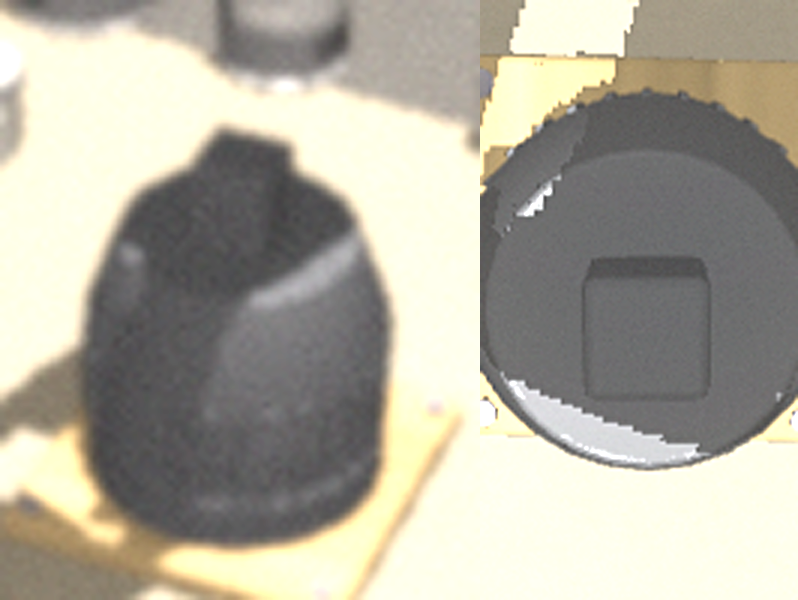

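The view shows the shell seated level on the cup, grip square to the tool at (645,335) in the crop, seam looking shut. To make sure of the height I touch the grip's top with shut fingertips: 0.145 means home, 0.150 means still on the ledge.

Call:
{"op": "move_arm", "data": {
  "moves": [
    [0,[0,0,0.03],[0,0,0]],
    [0,[0,0,0.03],[0,0,0]],
    [0,[0,0,0.03],[0,0,0]],
    [0,[0,0,0.03],[0,0,0]],
    [0,[0,0,0.013],[0,0,0]],
    [0,[0,0,0],[0,0,0]],
    [0,[0,0,0],[0,0,0]],
    [0,[0,0,0],[0,0,0]],
    [0,[0,0,0],[0,0,0]],
    [0,[0,0,0],[0,0,0]]
  ],
  "grip_force": 20
}}

```text
time: 19.72
eef_pos: [0.5608, -0.0426, 0.1601]
tcp_rot: [0.677, 0.736, 0.001, 0.002]
contact_force: [0.4, -0.5, 0.8]
opening: -0.0
finger_force: 0.0
```

Call:
{"op": "move_arm", "data": {
  "moves": [
    [0,[0,0,0.0015],[0,0,0]],
    [0,[0,0,0.0015],[0,0,0]],
    [0,[0,0,0.001],[0,0,0]],
    [0,[0,0,0.001],[0,0,0]],
    [0,[0,0,0],[0,0,0]],
    [0,[0,0,0],[0,0,0]],
    [0,[0,0,0],[0,0,0]],
    [0,[0,0,0],[0,0,0]],
    [0,[0,0,0],[0,0,0]],
    [0,[0,0,0],[0,0,0]]
  ]
}}

```text
time: 20.55
eef_pos: [0.5596, -0.0423, 0.1529]
tcp_rot: [0.677, 0.736, 0.0, 0.0]
contact_force: [-0.5, 0.6, -0.3]
opening: -0.002
finger_force: 0.0
```

Call:
{"op": "move_arm", "data": {
  "moves": [
    [0,[0,0,0.001],[0,0,0]],
    [0,[0,0,0.001],[0,0,0]],
    [0,[0,0,0.001],[0,0,0]],
    [0,[0,0,0.001],[0,0,0]],
    [0,[0,0,0.001],[0,0,0]],
    [0,[0,0,0],[0,0,0]],
    [0,[0,0,0],[0,0,0]],
    [0,[0,0,0],[0,0,0]],
    [0,[0,0,0],[0,0,0]],
    [0,[0,0,0],[0,0,0]]
  ]
}}

```text
time: 21.38
eef_pos: [0.5596, -0.0423, 0.1479]
tcp_rot: [0.677, 0.736, 0.0, 0.0]
contact_force: [0.1, 0.1, 0.0]
opening: 0.002
finger_force: 0.0
```

Call:
{"op": "move_arm", "data": {
  "moves": [
    [0,[0,0,0.001],[0,0,0]],
    [0,[0,0,0.001],[0,0,0]],
    [0,[0,0,0.001],[0,0,0]],
    [0,[0,0,0],[0,0,0]],
    [0,[0,0,0],[0,0,0]],
    [0,[0,0,0],[0,0,0]],
    [0,[0,0,0],[0,0,0]],
    [0,[0,0,0],[0,0,0]],
    [0,[0,0,0],[0,0,0]],
    [0,[0,0,0],[0,0,0]]
  ]
}}

```text
time: 22.22
eef_pos: [0.5596, -0.0423, 0.1451]
tcp_rot: [0.677, 0.736, 0.0, 0.0]
contact_force: [-1.1, -0.8, 2.3]
opening: -0.001
finger_force: 1.7
```

Contact came at 0.145 m, so the shell is home. I back off and hand in.

Call:
{"op": "move_arm", "data": {
  "moves": [
    [0,[0,0,-0.01],[0,0,0]],
    [0,[0,0,-0.03],[0,0,0]],
    [0,[0,0,-0.03],[0,0,0]],
    [0,[0,0,-0.03],[0,0,0]],
    [0,[0,0,0],[0,0,0]],
    [0,[0,0,0],[0,0,0]],
    [0,[0,0,0],[0,0,0]],
    [0,[0,0,0],[0,0,0]],
    [0,[0,0,0],[0,0,0]],
    [0,[0,0,0],[0,0,0]]
  ]
}}

```text
time: 23.05
eef_pos: [0.5588, -0.0421, 0.2432]
tcp_rot: [0.677, 0.736, -0.001, -0.001]
contact_force: [-1.1, -0.1, -0.6]
opening: 0.004
finger_force: 0.0
```

```bash
python3 -c "
from plant import *
print(get_state()['eef_pos']); print(sign_off())"
```

```text
[ 0.55882325 -0.04214418  0.24316377]
the job is handed in; nothing more can be done
None
```

The canister stands in the lower shell and the upper shell is locked on over it at its home height (grip top touched at 0.145 m); everything is let go and the job was handed in at about 23 s, with no verdict shown.

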